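# Feel the gap of a wood-slice press with a taper gauge

## Robot

A 7-joint arm with a two-finger parallel gripper is mounted at the origin on the work surface. World frame = base frame: x ahead of the robot, y to its left, z up, the work surface at z = 0. Lengths are in m, angles in degrees, forces in N, time in s.
With the tool pointing down it reaches from about 0.425 to 0.875 m from the base axis. Payload 4.7 kg.
Tool frame: the origin (TCP) lies midway between the tips of the shut fingers; the grasp point (between the pads) lies 19 mm behind it (env.grip_depth is the distance from the TCP to the grasp point, in m); z points along the fingers, y is the line along which they close (so a half turn about z gives the same grasp; the last joint's range is limited). The gripper opens to 87 mm and grips with 3 to 60 N. Pads are 19 mm wide; open, the fingers measure 117 mm over their backs; the gripper's body (75 mm by 190 mm) begins 51 mm behind the grasp point.
Start: joints at [-76.198, 18.392, -4.016, 83.108, 1.295, 78.541, -3.26], TCP at [0.146, 0.633, 0.223] pointing down, gripper open.
Joint ranges: [-163.93, 163.93], [-17.29, 119.83], [-79.2, 71.16], [3.27, 140.29], [-89.18, 269.18], [5.43, 117.66], [-154.24, 154.24]. Speed limits (degrees/s): [147.25, 147.25, 180, 180, 180, 180, 180].

## Interface

Orientations are given as [roll, pitch, yaw] about the fixed x, y, z axes, in that order (R = Rz(yaw) Ry(pitch) Rx(roll)).
In Python, from cell import get_obs, optics, env, nets gives the robot as it stands.
- The arm moves only by the shell command python3 -m creep 'ROWS' [FORCE]. ROWS is JSON, a list of rows, each an object of numbers: "wx", "wy", "wz": the turn, a rotation vector about the tool's x, y, z in degrees; "tx", "ty", "tz": the shift along the tool's x, y, z in mm; "gripper": the opening, from -1 (shut) to 1 (fully open). A call has 1 to 5 rows; each row is the pose to reach, as a shift and turn from the pose commanded when the call began, along the tool's axes at that moment; what a row does not reach only later rows make up. A row lasts 1/12 s, in which the tool goes at most 41.7 mm and 7.16 degrees, less where a joint would pass 70% of its speed; a pose out of reach is approached as far as the arm can. A call with a gripper value outside its range is refused whole. The fingers move at their own pace and stop on an object; FORCE is the grip in N (left out, the last holds). Time passes only in rows, so rows that repeat a pose let the fingers close. It gives the time, the measured TCP pose, the force, the opening and the grip force at its end, in the units of the state.
- get_obs(): the state, without advancing time (a new reading comes with each control period).
- optics.read_camera(name): name is "scene" or "top"; returns (picture, depth): 400x640x3 uint8, red, green, blue; 400x640 float32, m along the optical axis (not along the pixel's ray), 0 where there is no reading.
- optics.camera_info(name): a dict with "fovy" (degrees; the focal length in pixels is half the picture's height over the tangent of half this angle, whatever the lens; pixels are square), "cx", "cy" (the principal point, pixels), "k1" (the pictures are not rectified: a ray, as slopes to the right and down, at radius r is drawn at 1 + k1 r^2 times it, then the intrinsics apply), "R" (3x3) and "t" (3): a world point X has camera coordinates R X + t. Camera axes: x right, y down, z forward; pixel columns grow to the right and rows downward; lengths in m; the calibration is good to about 2 mm. A picture is of the moment at which its call begins. camera_info takes no time and is no camera call.
- env.sign_off(): hands the job in; it is judged then, once.
Trained networks look in the newest picture that a camera, given by its name, has taken for a name from the list of things; names that differ only in an ending like _2 or _b are one class to them, and where a whole thing is asked for, a point or a joint stands for the part that bears it (a point fixed in the world has none). Each returns a list of dicts, best first, with "confidence" (0 to 1); they miss things now and then, are a little off and sometimes report something else, mostly with a low value. They report only what shows in the picture. A call takes as long as a camera call. They do not tell look-alikes from the thing itself.
- nets.look_for(query, camera): "point" ([x, y, z] in m, in world coordinates, good to about 4 mm: the middle of the surface that is visible of it).
- nets.place_of(query, camera): "point" ([x, y, z] in m, in world coordinates, good to about 4 mm: a listed point, or the origin of a listed thing).
The state is a dict: "time_s": time; "qpos": joint angles; "joint_velocities": joint speeds; "effort": joint torques, N m; "tool_pos": TCP position; "tool_rot": TCP orientation; "force": force on the tool from outside, world axes, zero at the start; "wrist_torque": the same for the moment, N m; "grip_width": finger opening in m; "grasp_force": force on a finger pad.
Only numpy, scipy, OpenCV 4.12 (cv2) and the standard library are available. Lean on these libraries where they do the work, as an engineer would, in place of code of your own. Each camera call takes 0.05 s, during which the arm holds its last target. There are 200 camera calls.

## Task

Pick up the taper gauge, the wooden-handled tool with the thin aluminium wedge blade, by its handle, and slide the blade nose first, flat on the press's lower plate and straight in under the middle of its sprung upper plate, until it drags snugly, without forcing the plates apart. Finish while still gripping the gauge there, holding it at that depth. Leave everything else on the bench where it is.

Things in the scene. Friction and masses are not known exactly. Their poses are not given: they have to be found in the camera images.
- gauge: Taper gauge, 170 mm long, 110 g, left or right of the press. Brown wood handle 70 long x 24 wide x 40 high, x = -50 to 20, with a brass pin; then an aluminium blade 22 wide, flat below (level with the handle's underside), its top sloping from 10 mm thick at x = 30 to 2.5 at the nose, x = 120. Balances near x = 20. Origin on the underside, 15 mm ahead of the handle's middle; x to the nose, z up.
- gauge_nose (a point): Underside of the tip of the gauge's blade, 120 mm in front of the gauge's origin; same axes.
- press: Fixed slice press. Its lower plate is a pale wooden block 200 (x) x 140 (y) x 40 mm high; origin at the centre of its underside; x points from the mouth, which faces the robot, into the press, z up. Two 14 mm steel posts stand at x = 30, y = +-52 and rise to 155 mm.
- mouth (a point): Point on the lower plate's top face (40 mm above the bench), midway across, right below the upper plate's front edge; axes as the press. 35 mm of the lower plate stick out in front of it as a sill on which the blade can be laid. The gap above the lower plate is 5 to 7.5 mm, different each time; it is widened by a bevel over the first 8 mm.
- head: Fixed crosshead of the press with a dark handwheel on top (not to be used), on the posts 70 to 117 mm behind the mouth; its highest point about 190 mm above the bench. Origin at the underside of the upper plate when nothing lifts it, over the press's origin.
- platen: Upper plate, plywood on a steel core, 125 x 140 x 18 mm, level. Moves only straight up (7 mm), pressed down by its weight (6 N) and springs (3 N per mm of lift). Origin on its underside, over the press's origin. The wedge goes in freely till it meets the plate; a forward push of 8 to 12 N then slides it in snugly, lifting the plate 0 to 1 mm. Bearing down on the lower plate gives false drag.
- push_stick: Look-alike bystander: the same handle, but a wooden strip 22 mm wide and evenly 14 mm thick instead of the thin wedge; too thick for the gap. Origin and axes as for the gauge.
- glue: Bystander: black glue bottle, white cap, 58 mm diameter, 170 mm high, upright. Origin under its centre.
- slice_big: Bystander: bark-edged wood slice, 120 mm diameter, 14 mm high. Origin under its centre.
- slice_small: Bystander: bark-edged wood slice, 84 mm diameter, 12 mm high. Origin under its centre.
- branch: Bystander: upright piece of branch, 44 mm diameter, 55 mm high. Origin under its centre.
- phone: Bystander: black phone lying flat, 145 x 70 x 9 mm. Origin under its centre.
- mallet: Bystander: rubber-headed hammer lying on the bench.
There are look-alikes about, which are no part of the job. Leave any green or red look-alike of the gauge alone.

How it is judged:
By the outcome, as a careful person would: the job done as asked, in the order asked, and still so for the second after the job is handed in, while the arm keeps its last pose, push and grip.
It also fails if it takes over 48 s, if anything falls off the work surface, if the arm or the gripper's body presses on something with over 40 N, if the wrist force passes 120 N, or if a joint passes its speed limit or range.

## Working session

There is one attempt and no reset: what is moved stays moved. The work goes in short steps, Python scripts to look and compute and a shell command to move; the robot and the scene stay as the last step left them, time stands still between calls to the robot, and variables do not carry over. Pictures are saved under pics/ and viewed, at most 10 in all, crops included, and the job is handed in when it is done.

```bash
ls; mkdir -p pics; cat > h.py <<'E'
import numpy as np, cv2
from cell import get_obs, optics, env, nets
def K(c):
    i=optics.camera_info(c); f=200/np.tan(np.radians(i["fovy"])/2); return i,f
def rays(c,px):
    i,f=K(c); px=np.atleast_2d(px).astype(float)
    d=np.c_[(px[:,0]-i["cx"])/f,(px[:,1]-i["cy"])/f]; u=d.copy()
    for _ in range(20): u=d/(1+i["k1"]*(u**2).sum(1))[:,None]
    return u
def world(c,px,z):   # z depth along axis
    i,f=K(c); u=rays(c,px); X=np.c_[u,np.ones(len(u))]*np.atleast_1d(z)[:,None]
    return (X-np.array(i["t"]))@np.array(i["R"])
def onplane(c,px,h):
    a=world(c,px,0.5);b=world(c,px,1.0)
    s=(h-a[:,2])/(b[:,2]-a[:,2]); return a+(b-a)*s[:,None]
def proj(c,P):
    i,f=K(c); X=np.atleast_2d(P)@np.array(i["R"]).T+np.array(i["t"]); u=X[:,:2]/X[:,2:]
    u=u*(1+i["k1"]*(u**2).sum(1))[:,None]; return u*f+[i["cx"],i["cy"]]
def snap(c,name):
    p,d=optics.read_camera(c); cv2.imwrite(f"pics/{name}.png",p[:,:,::-1]); np.save(f"pics/{name}.npy",d); return p,d
E
python3 - <<'E'
from h import *
for c in("scene","top"):
    snap(c,c+"0")
    i,f=K(c); print(c,f,i["k1"],np.round(-np.array(i["R"]).T@np.array(i["t"]),3))
    for q in("gauge","gauge_nose","push_stick","press","mouth","platen","head","glue"):
        for m in("place_of",):
            print(q,[(np.round(r["point"],3).tolist(),round(r["confidence"],2),np.round(proj(c,r["point"])[0]).tolist()) for r in getattr(nets,m)(q,c)])
print(get_obs())
a=cv2.imread("pics/scene0.png");b=cv2.imread("pics/top0.png")
E
```

```text
pics
scene 390.48855289744915 -0.07937161143467535 [1.178 0.646 0.827]
gauge [([0.483, 0.319, -0.0], 0.96, [409.0, 271.0]), ([0.296, 0.28, 0.004], 0.74, [432.0, 230.0]), ([0.304, -0.197, -0.001], 0.64, [320.0, 174.0]), ([0.652, 0.039, 0.046], 0.3, [295.0, 242.0])]
gauge_nose [([0.602, 0.32, -0.002], 0.74, [384.0, 297.0]), ([0.336, 0.385, -0.0], 0.56, [456.0, 255.0]), ([0.338, -0.082, -0.003], 0.55, [337.0, 191.0])]
push_stick [([0.494, -0.254, -0.002], 0.88, [271.0, 190.0])]
press [([0.652, 0.041, -0.0], 0.71, [296.0, 254.0]), ([0.493, -0.25, -0.004], 0.59, [272.0, 191.0])]
mouth [([0.589, 0.036, 0.044], 0.98, [310.0, 232.0]), ([0.602, 0.317, -0.001], 0.62, [383.0, 296.0])]
platen [([0.651, 0.04, 0.045], 0.86, [296.0, 243.0])]
head [([0.652, 0.043, 0.046], 0.72, [296.0, 243.0]), ([0.403, 0.046, -0.005], 0.23, [353.0, 216.0])]
glue [([0.632, 0.402, -0.001], 0.57, [403.0, 322.0]), ([0.712, 0.235, 0.0], 0.28, [332.0, 304.0]), ([0.494, -0.252, -0.003], 0.26, [272.0, 190.0])]
top 411.5643949790119 -0.10957521240973123 [ 0.311 -0.003  1.287]
gauge [([0.298, -0.197, -0.001], 0.85, [388.0, 2
[... 551 characters left out ...]
0.9, 'qpos': array([-76.19815768,  18.38865631,  -4.01500095,  83.1062205 ,
         1.29543219,  78.54093758,  -3.26097297]), 'joint_velocities': array([-0.00830254, -0.06656761, -0.01046123, -0.10277944,  0.04233186,
        0.02630781, -0.09090395]), 'effort': array([-8.34781827e-05, -4.91088617e+01, -4.03234642e-01, -3.12773538e+01,
       -6.38013706e-02,  3.34150298e-02,  1.77157284e-05]), 'tool_pos': array([0.14620172, 0.63337856, 0.22263512]), 'tool_rot': array([1.79990665e+02, 3.47808217e-03, 1.67004994e+02]), 'force': array([-0.35484362, -0.08502096, -0.13984524]), 'wrist_torque': array([-0.0243607 ,  0.01501237, -0.00599125]), 'grasp_force': 0.0, 'grip_width': 0.08686524328089075}
```

View pics/scene0.png

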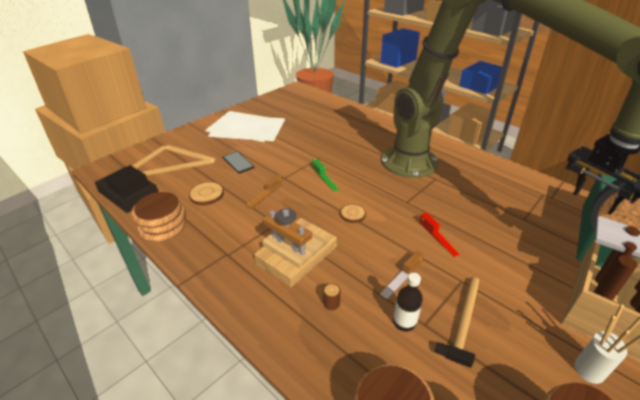

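View pics/top0.png

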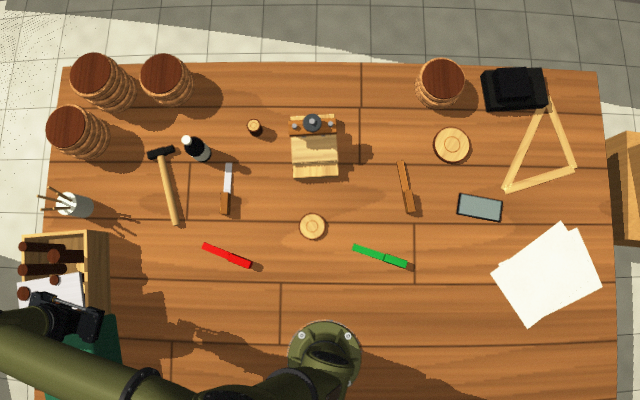

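```bash
python3 - <<'E'
from h import *
b=cv2.imread("pics/top0.png");a=cv2.imread("pics/scene0.png")
r=lambda im,x,y,w,h,s:cv2.resize(im[y:y+h,x:x+w],None,fx=s,fy=s,interpolation=cv2.INTER_CUBIC)
cv2.imwrite("pics/crop1.png",np.vstack([np.hstack([r(b,200,155,50,66,4.5)[:297,:225],r(b,275,105,80,66,4.5),r(b,385,150,40,66,4.5)])[:, :760],np.hstack([r(a,370,240,75,66,4.5)[:, :337],r(a,245,200,94,66,4.5)[:,:423]])[:, :760]][0:1]) if 0 else np.hstack([r(b,200,155,50,66,4.5),r(b,275,105,80,66,4.5),r(b,385,150,40,66,4.5)]))
cv2.imwrite("pics/crop2.png",np.hstack([r(a,370,240,75,66,4.5),r(a,245,215,94,66,4.5)]))
A=cv2.imread("pics/crop1.png");B=cv2.imread("pics/crop2.png");w=max(A.shape[1],B.shape[1])
p=lambda m:np.pad(m,((0,0),(0,w-m.shape[1]),(0,0)))
cv2.imwrite("pics/crop.png",np.vstack([p(A),p(B)]));print(A.shape,B.shape)
E
```

```text
(297, 765, 3) (297, 761, 3)
```

View pics/crop.png

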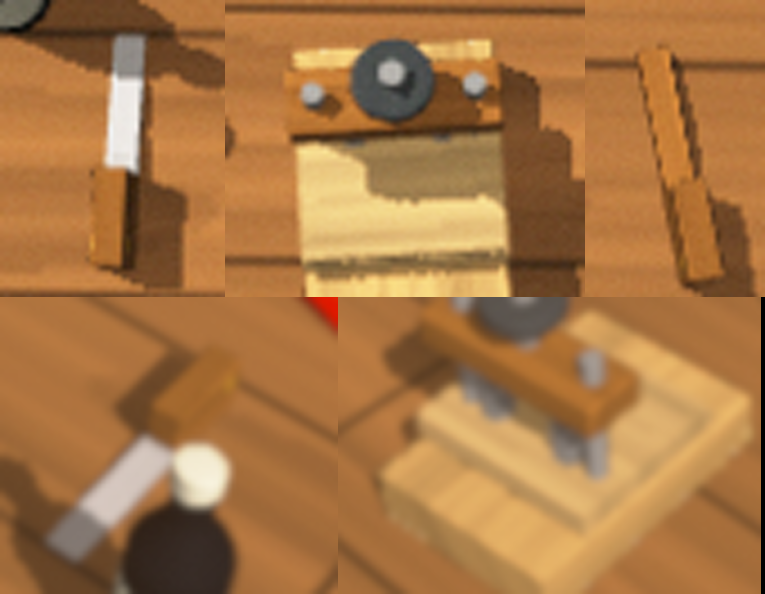

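Candidates (top view): (227,190) brown handle with a thin aluminium blade; (405,187) all-wood stick (push_stick); (228,255) red; (380,256) green. The crop shows (227,190) has the aluminium blade, so that one is the gauge. The press mouth lies at about (314,164) and faces the robot.

```bash
python3 - <<'E'
from h import *
def cloud(c):
    d=np.load(f"pics/{c}0.npy"); v,u=np.nonzero(d>0); P=world(c,np.c_[u,v],d[v,u]); rgb=cv2.imread(f"pics/{c}0.png")[v,u]; return P,np.c_[u,v],rgb
def rect(P,s):
    r=cv2.minAreaRect(P[:,:2].astype(np.float32)*1000); 
    m=P[:,:2].mean(0); w,V=np.linalg.eigh(np.cov((P[:,:2]-m).T)); a=np.degrees(np.arctan2(V[1,1],V[0,1]))
    print(s,len(P),"c",np.round(r[0],1),"size",np.round(r[1],1),"ang",round(r[2],2),"mean",np.round(P.mean(0)*1000,1),"pca",round((a+90)%180-90,2),"zmed",round(np.median(P[:,2])*1000,1))
for c in("top","scene"):
    P,px,rgb=cloud(c); x,y,z=P.T
    print(c,"bench z",np.median(z[(abs(x-.5)<.1)&(abs(y-.15)<.04)])*1000)
    g=(x>.40)&(x<.64)&(abs(y-.317)<.035)
    if c=="scene": g&=~((x>.58)&(y>.35))
    sat=rgb.max(1).astype(int)-rgb.min(1)
    rect(P[g&(z>.025)&(z<.05)],"handle")
    rect(P[g&(x>.495)&(sat<45)&(z<.02)&(rgb.mean(1)>60)],"blade")
    q=(abs(x-.64)<.13)&(abs(y-.04)<.1)
    rect(P[q&(z>.054)&(z<.076)],"platen")
    rect(P[q&(z>.03)&(z<.05)&(x<.60)],"sill")
    rect(P[q&(z>.03)&(z<.076)],"both")
E
```

```text
top bench z -1.1372766804940828
handle 188 c [466.4 314.9] size [25.3 67.9] ang 89.73 mean [466.2 313.7  37.9] pca -0.49 zmed 38.5
blade 219 c [553.2 315.4] size [102.7  23.3] ang 0.8 mean [553.7 314.7   4.9] pca 1.39 zmed 5.1
platen 1245 c [631.8  39.8] size [ 89.  140.2] ang 4.02 mean [631.9  39.4  61.7] pca -86.8 zmed 61.8
sill 561 c [570.8  34.9] size [ 40.1 139. ] ang 4.48 mean [570.9  35.5  39.1] pca -84.69 zmed 38.9
both 1974 c [651.1  41.2] size [201.3 140.3] ang 4.33 mean [620.2  39.   53.7] pca 3.16 zmed 59.6
scene bench z -1.7679843382136673
handle 210 c [468.2 317.6] size [23.9 72.4] ang 88.82 mean [473.2 319.6  37. ] pca -3.05 zmed 38.6
blade 302 c [553.5 315.8] size [103.2  26.5] ang 1.76 mean [556.4 317.7   5.2] pca -0.02 zmed 5.2
platen 953 c [655.2  43.4] size [125.5 142.4] ang 3.81 mean [673.   64.1  61.7] pca -48.86 zmed 61.4
sill 283 c [564.8  40.8] size [146.6  48.6] ang 81.58 mean [567.4  48.7  38.5] pca 88.95 zmed 38.5
both 2129 c [653.   43.8] size [204.1 143.8] ang 4.01 mean [678.1  61.6  49.3] pca -12.01 zmed 46.7
```

```bash
python3 -m creep '[{"tx":-40,"ty":-24,"wz":-3,"gripper":0.6},{"tx":-70,"ty":-42,"wz":-6,"gripper":0.6},{"tx":-105,"ty":-63,"wz":-9,"gripper":0.6},{"tx":-140,"ty":-84,"wz":-12,"gripper":0.6},{"tx":-175,"ty":-104,"wz":-13.7,"gripper":0.6}]' 40
```

```text
validation failed for argument at $[0]...
```

```bash
python3 -m creep '[{"tx":-40,"ty":-24,"tz":0,"wx":0,"wy":0,"wz":-3,"gripper":0.6},{"tx":-70,"ty":-42,"tz":0,"wx":0,"wy":0,"wz":-6,"gripper":0.6},{"tx":-105,"ty":-63,"tz":0,"wx":0,"wy":0,"wz":-9,"gripper":0.6},{"tx":-140,"ty":-84,"tz":0,"wx":0,"wy":0,"wz":-12,"gripper":0.6},{"tx":-175,"ty":-104,"tz":0,"wx":0,"wy":0,"wz":-13.7,"gripper":0.6}]' 40
```

```text
time_s: 1.32
tool_pos: [0.2945, 0.4911, 0.2228]
tool_rot: [180.0, 0.0, -179.1]
force: [0.4, 0.0, -0.6]
grip_width: 0.0705
grasp_force: 0.0
```

```bash
python3 -m creep '[{"tx":-29,"ty":-29,"tz":0,"wx":0,"wy":0,"wz":0,"gripper":0.6},{"tx":-58,"ty":-57,"tz":0,"wx":0,"wy":0,"wz":0,"gripper":0.6},{"tx":-87,"ty":-86,"tz":0,"wx":0,"wy":0,"wz":0,"gripper":0.6},{"tx":-116,"ty":-115,"tz":0,"wx":0,"wy":0,"wz":0,"gripper":0.6},{"tx":-140,"ty":-138,"tz":0,"wx":0,"wy":0,"wz":0,"gripper":0.6}]' && python3 -m creep '[{"tx":-25,"ty":-25,"tz":0,"wx":0,"wy":0,"wz":0,"gripper":0.6},{"tx":-40,"ty":-40,"tz":30,"wx":0,"wy":0,"wz":0,"gripper":0.6},{"tx":-40,"ty":-40,"tz":60,"wx":0,"wy":0,"wz":0,"gripper":0.6},{"tx":-40,"ty":-40,"tz":90,"wx":0,"wy":0,"wz":0,"gripper":0.6},{"tx":-40,"ty":-40,"tz":120,"wx":0,"wy":0,"wz":0,"gripper":0.6}]' 
```

```text
time_s: 1.73
tool_pos: [0.4374, 0.3534, 0.223]
tool_rot: [-180.0, 0.1, -179.4]
force: [1.0, -0.0, 1.1]
grip_width: 0.0699
grasp_force: 0.0
time_s: 2.15
tool_pos: [0.4761, 0.3164, 0.1017]
tool_rot: [180.0, 0.0, -179.4]
force: [1.0, 0.9, -0.5]
grip_width: 0.0695
grasp_force: 0.0
```

```bash
python3 -m creep '[{"tx":0,"ty":0,"tz":30,"wx":0,"wy":0,"wz":0,"gripper":0.6},{"tx":0,"ty":0,"tz":60,"wx":0,"wy":0,"wz":0,"gripper":0.6},{"tx":0,"ty":0,"tz":80,"wx":0,"wy":0,"wz":0,"gripper":0.6},{"tx":0,"ty":0,"tz":92,"wx":0,"wy":0,"wz":0,"gripper":0.6},{"tx":0,"ty":0,"tz":95,"wx":0,"wy":0,"wz":0,"gripper":0.6}]' && python3 -m creep '[{"tx":0,"ty":0,"tz":0,"wx":0,"wy":0,"wz":0,"gripper":0.1},{"tx":0,"ty":0,"tz":0,"wx":0,"wy":0,"wz":0,"gripper":-0.2},{"tx":0,"ty":0,"tz":0,"wx":0,"wy":0,"wz":0,"gripper":-1},{"tx":0,"ty":0,"tz":0,"wx":0,"wy":0,"wz":0,"gripper":-1},{"tx":0,"ty":0,"tz":0,"wx":0,"wy":0,"wz":0,"gripper":-1}]' 40 && python3 -m creep '[{"tx":0,"ty":0,"tz":0,"wx":0,"wy":0,"wz":0,"gripper":-1},{"tx":0,"ty":0,"tz":0,"wx":0,"wy":0,"wz":0,"gripper":-1},{"tx":0,"ty":0,"tz":0,"wx":0,"wy":0,"wz":0,"gripper":-1}]'
```

```text
time_s: 2.57
tool_pos: [0.4741, 0.316, 0.0054]
tool_rot: [-179.9, -0.2, -179.3]
force: [-1.0, -0.2, 0.1]
grip_width: 0.0696
grasp_force: 0.0
time_s: 2.98
tool_pos: [0.4762, 0.3175, 0.0088]
tool_rot: [179.9, 0.1, -179.3]
force: [0.3, 0.0, -0.2]
grip_width: 0.044
grasp_force: 0.0
time_s: 3.23
tool_pos: [0.4756, 0.317, 0.0078]
tool_rot: [180.0, 0.0, -179.3]
force: [-0.7, -2.2, 1.2]
grip_width: 0.0243
grasp_force: 0.7
```

```bash
python3 -m creep '[{"tx":0,"ty":0,"tz":0,"wx":0,"wy":0,"wz":0,"gripper":-1},{"tx":0,"ty":0,"tz":0,"wx":0,"wy":0,"wz":0,"gripper":-1},{"tx":0,"ty":0,"tz":-5,"wx":0,"wy":0,"wz":0,"gripper":-1},{"tx":0,"ty":0,"tz":-15,"wx":0,"wy":0,"wz":0,"gripper":-1},{"tx":0,"ty":0,"tz":-30,"wx":0,"wy":0,"wz":0,"gripper":-1}]' 50 && python3 -m creep '[{"tx":0,"ty":0,"tz":-20,"wx":0,"wy":0,"wz":0,"gripper":-1},{"tx":0,"ty":0,"tz":-40,"wx":0,"wy":0,"wz":0,"gripper":-1},{"tx":0,"ty":0,"tz":-55,"wx":0,"wy":0,"wz":0,"gripper":-1},{"tx":0,"ty":0,"tz":-60,"wx":0,"wy":0,"wz":0,"gripper":-1},{"tx":0,"ty":0,"tz":-60,"wx":0,"wy":0,"wz":0,"gripper":-1}]'
python3 - <<'E'
from h import *
o=get_obs();print(o["tool_pos"],o["tool_rot"],o["force"])
A,_=snap("scene","s1");B,_=snap("top","t1")
for c in("scene","top"):
    for q in("gauge","gauge_nose","glue"): print(c,q,[(np.round(r["point"],3).tolist(),round(r["confidence"],2)) for r in nets.place_of(q,c)][:3])
r=lambda n,x,y,w,h,s:cv2.resize(cv2.imread(n)[y:y+h,x:x+w],None,fx=s,fy=s,interpolation=cv2.INTER_CUBIC)
cv2.imwrite("pics/c2.png",np.hstack([r("pics/s1.png",340,190,130,150,3.5),r("pics/t1.png",190,130,90,150,3.5)[:, :315]]))
E
```

```text
time_s: 3.65
tool_pos: [0.4744, 0.3161, 0.037]
tool_rot: [-179.9, -0.1, -179.3]
force: [-0.1, 0.7, -1.8]
grip_width: 0.0236
grasp_force: 49.9
time_s: 4.07
tool_pos: [0.4765, 0.3176, 0.0996]
tool_rot: [179.9, 0.2, -179.3]
force: [0.2, -0.3, -1.7]
grip_width: 0.0236
grasp_force: 49.9
[0.47650541 0.31763912 0.09959855] [ 1.79865967e+02  1.59708691e-01 -1.79296468e+02] [ 0.18432707 -0.27128023 -1.66325323]
scene gauge [([0.483, 0.318, 0.091], 0.84), ([0.301, -0.197, 0.001], 0.66), ([0.493, -0.253, 0.001], 0.62)]
scene gauge_nose [([0.604, 0.319, 0.091], 0.83), ([0.342, -0.083, -0.005], 0.83), ([0.333, 0.386, 0.0], 0.6)]
scene glue []
top gauge [([0.467, -0.488, -0.004], 0.65), ([0.483, 0.316, 0.086], 0.52), ([0.294, 0.279, 0.001], 0.52)]
top gauge_nose [([0.604, 0.318, 0.094], 0.7), ([0.339, -0.084, -0.001], 0.63)]
top glue [([0.631, 0.403, -0.002], 0.62)]
```

View pics/c2.png

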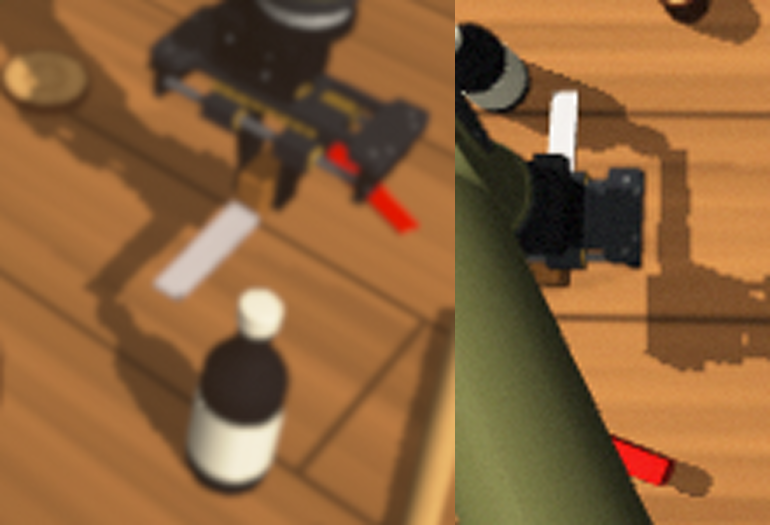

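```bash
python3 -m creep '[{"tx":12,"ty":-15,"tz":0,"wx":0,"wy":0,"wz":-1,"gripper":-1},{"tx":24,"ty":-45,"tz":0,"wx":0,"wy":0,"wz":-2,"gripper":-1},{"tx":35,"ty":-75,"tz":0,"wx":0,"wy":0,"wz":-3,"gripper":-1},{"tx":35,"ty":-105,"tz":0,"wx":0,"wy":0,"wz":-3.3,"gripper":-1},{"tx":35,"ty":-135,"tz":0,"wx":0,"wy":0,"wz":-3.3,"gripper":-1}]' 50 && python3 -m creep '[{"tx":0,"ty":-30,"tz":0,"wx":0,"wy":0,"wz":0,"gripper":-1},{"tx":0,"ty":-60,"tz":0,"wx":0,"wy":0,"wz":0,"gripper":-1},{"tx":0,"ty":-90,"tz":0,"wx":0,"wy":0,"wz":0,"gripper":-1},{"tx":0,"ty":-120,"tz":0,"wx":0,"wy":0,"wz":0,"gripper":-1},{"tx":0,"ty":-145,"tz":0,"wx":0,"wy":0,"wz":0,"gripper":-1}]' && python3 -m creep '[{"tx":0,"ty":-6,"tz":0,"wx":0,"wy":0,"wz":0,"gripper":-1},{"tx":0,"ty":-6,"tz":0,"wx":0,"wy":0,"wz":0,"gripper":-1},{"tx":0,"ty":-6,"tz":0,"wx":0,"wy":0,"wz":0,"gripper":-1},{"tx":0,"ty":-6,"tz":0,"wx":0,"wy":0,"wz":0,"gripper":-1}]'
```

```text
time_s: 4.88
tool_pos: [0.4412, 0.1804, 0.0972]
tool_rot: [-180.0, -0.0, -175.9]
force: [0.5, -0.1, -0.6]
grip_width: 0.0237
grasp_force: 49.9
time_s: 5.3
tool_pos: [0.4521, 0.0345, 0.0975]
tool_rot: [-180.0, 0.0, -176.1]
force: [0.5, -0.3, -1.4]
grip_width: 0.0236
grasp_force: 49.9
time_s: 5.63
tool_pos: [0.4526, 0.0324, 0.0975]
tool_rot: [180.0, -0.0, -175.9]
force: [0.5, 0.0, -0.9]
grip_width: 0.0232
grasp_force: 49.9
```

```bash
python3 - <<'E'
from h import *
o=get_obs();print(o["tool_pos"],o["tool_rot"],o["force"])
snap("scene","s2");snap("top","t2")
for c in("scene","top"):
    for q in("gauge","gauge_nose","mouth","platen"): print(c,q,[(np.round(r["point"],3).tolist(),round(r["confidence"],2)) for r in nets.place_of(q,c)][:3])
    d=np.load(f"pics/{c[0]}2.npy"); v,u=np.nonzero(d>0); P=world(c,np.c_[u,v],d[v,u]); rgb=cv2.imread(f"pics/{c[0]}2.png")[v,u].astype(int)
    m=(np.ptp(rgb,axis=1)<60)&(rgb.mean(1)>80)&(abs(P[:,1]-.035)<.04)&(P[:,0]>.46)&(P[:,0]<.63)&(P[:,2]>.075)&(P[:,2]<.115)
    r=cv2.minAreaRect(P[m,:2].astype(np.float32)*1000); print(m.sum(),r,P[m].min(0),P[m].max(0))
    x,y,z=P.T;q=(abs(x-.64)<.13)&(abs(y-.04)<.1)&(z>.03)&(z<.076)
    print("press",cv2.minAreaRect(P[q,:2].astype(np.float32)*1000))
r=lambda n,x,y,w,h,s:cv2.resize(cv2.imread(n)[y:y+h,x:x+w],None,fx=s,fy=s,interpolation=cv2.INTER_CUBIC)
cv2.imwrite("pics/c3.png",np.hstack([r("pics/s2.png",240,160,120,140,4),r("pics/t2.png",270,100,80,140,4)]))
E
```

```text
[0.452637   0.03241828 0.09745085] [ 1.79969808e+02 -5.63151930e-03 -1.75877208e+02] [ 0.51710942  0.03898118 -0.90663832]
scene gauge [([0.457, 0.033, 0.092], 0.88), ([0.298, 0.279, 0.001], 0.87), ([0.3, -0.2, 0.0], 0.56)]
scene gauge_nose [([0.333, 0.385, 0.002], 0.9), ([0.34, -0.08, -0.001], 0.45)]
scene mouth [([0.588, 0.036, 0.043], 0.59), ([0.71, 0.234, 0.001], 0.19)]
scene platen [([0.648, 0.043, 0.044], 0.97)]
209 ((527.9500732421875, 39.70943832397461), (101.2261734008789, 25.553163528442383), 3.255122423171997) [0.47739566 0.02451654 0.08783028] [0.57883964 0.05458377 0.10239684]
press ((652.1331787109375, 43.6042366027832), (205.70352172851562, 143.96995544433594), 3.723177194595337)
top gauge [([0.297, -0.196, 0.0], 0.74), ([0.294, 0.278, 0.001], 0.72)]
top gauge_nose [([0.335, 0.392, 0.001], 0.61)]
top mouth [([0.71, 0.234, -0.001], 0.6)]
top platen [([0.653, 0.038, 0.045], 0.66)]Traceback (most recent call last):
  File "<stdin>", line 8, in <module>
    return umr_minimum(a, axis, None, out, keepdims, initial, where)
ValueError: zero-size array to reduction operation minimum which has no identity
```

```bash
python3 -m creep '[{"tx":8,"ty":-5,"tz":0,"wx":0,"wy":0,"wz":0,"gripper":-1},{"tx":8,"ty":-5,"tz":10,"wx":0,"wy":0,"wz":0,"gripper":-1},{"tx":8,"ty":-5,"tz":20,"wx":0,"wy":0,"wz":0,"gripper":-1},{"tx":8,"ty":-5,"tz":20,"wx":0,"wy":0,"wz":0,"gripper":-1},{"tx":8,"ty":-5,"tz":20,"wx":0,"wy":0,"wz":0,"gripper":-1}]'
```

```text
time_s: 6.55
tool_pos: [0.4441, 0.0251, 0.0764]
tool_rot: [-180.0, -0.1, -176.0]
force: [-0.2, -0.1, -0.3]
grip_width: 0.0236
grasp_force: 49.9
```

```bash
python3 - <<'E'
from h import *
o=get_obs();print(o["tool_pos"],o["tool_rot"],o["force"])
for k in range(3):
  for c in("scene",):
    snap(c,c[0]+"3")
    d=np.load(f"pics/{c[0]}3.npy"); v,u=np.nonzero(d>0); P=world(c,np.c_[u,v],d[v,u]); rgb=cv2.imread(f"pics/{c[0]}3.png")[v,u].astype(int)
    m=(np.ptp(rgb,axis=1)<60)&(rgb.mean(1)>80)&(abs(P[:,1]-.035)<.04)&(P[:,0]>.46)&(P[:,0]<.59)&(P[:,2]>.06)&(P[:,2]<.095)
    r=cv2.minAreaRect(P[m,:2].astype(np.float32)*1000); print(m.sum(),r,P[m].max(0))
    # press edges in the same view: platen top corner extremes
    x,y,z=P.T
    for lo,hi,n in((.055,.07,"platen"),(.03,.048,"lower")):
        q=(abs(x-.65)<.13)&(abs(y-.04)<.1)&(z>lo)&(z<hi)
        print(n,cv2.minAreaRect(P[q,:2].astype(np.float32)*1000))
snap("top","t3")
r=lambda n,x,y,w,h,s:cv2.resize(cv2.imread(n)[y:y+h,x:x+w],None,fx=s,fy=s,interpolation=cv2.INTER_CUBIC)
cv2.imwrite("pics/c3.png",np.hstack([r("pics/s3.png",240,170,110,120,4.2),r("pics/t3.png",275,100,75,120,4.2)]))
E
```

```text
[0.44411858 0.02512497 0.07643357] [-1.79976142e+02 -1.26417354e-01 -1.76002939e+02] [-0.2372046  -0.12182627 -0.28056493]
202 ((519.6988525390625, 31.782901763916016), (102.12904357910156, 25.280864715576172), 3.5248806476593018) [0.57116011 0.04679484 0.08113973]
platen ((622.6400146484375, 40.84109878540039), (189.0550079345703, 142.64410400390625), 3.982046365737915)
lower ((653.521240234375, 43.705684661865234), (203.36752319335938, 141.98904418945312), 4.272983074188232)
201 ((518.8758544921875, 32.26614761352539), (104.36676788330078, 24.660375595092773), 4.945967197418213) [0.57167237 0.04554352 0.08063879]
platen ((620.0259399414062, 40.478816986083984), (198.34483337402344, 143.78347778320312), 3.410997152328491)
lower ((653.4331665039062, 43.53903579711914), (202.86825561523438, 141.97030639648438), 4.2971577644348145)
202 ((520.0462646484375, 32.76987075805664), (102.76942443847656, 24.305391311645508), 3.0434730052948) [0.57136481 0.04574494 0.08007517]
platen ((622.9694213867188, 40.86648178100586), (189.89329528808594, 143.23497009277344), 3.9091620445251465)
lower ((653.039306640625, 43.65089416503906), (204.28622436523438, 142.53929138183594), 4.454708576202393)
```

View pics/c3.png

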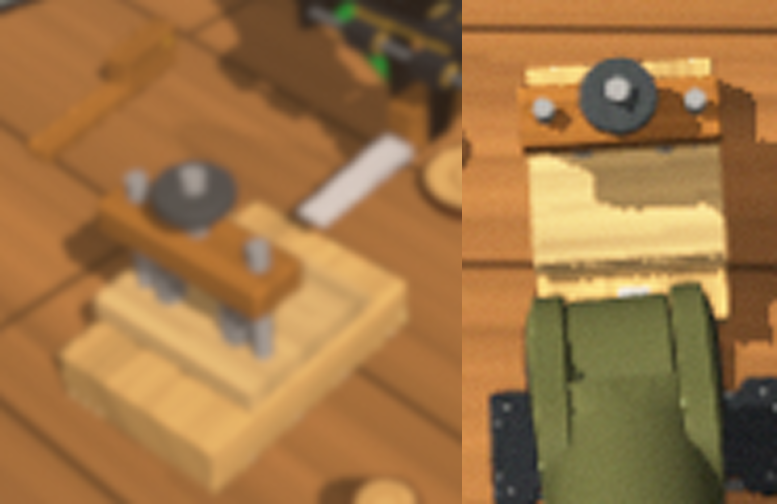

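```bash
python3 -m creep '[{"tx":0,"ty":1.3,"tz":8,"wx":0,"wy":0,"wz":0,"gripper":-1},{"tx":0,"ty":1.3,"tz":16,"wx":0,"wy":0,"wz":0,"gripper":-1},{"tx":0,"ty":1.3,"tz":22,"wx":0,"wy":0,"wz":0,"gripper":-1},{"tx":0,"ty":1.3,"tz":25,"wx":0,"wy":0,"wz":0,"gripper":-1},{"tx":0,"ty":1.3,"tz":25,"wx":0,"wy":0,"wz":0,"gripper":-1}]' && python3 -m creep '[{"tx":0,"ty":0,"tz":1,"wx":0,"wy":0,"wz":0,"gripper":-1},{"tx":0,"ty":0,"tz":1,"wx":0,"wy":0,"wz":0,"gripper":-1},{"tx":0,"ty":0,"tz":1,"wx":0,"wy":0,"wz":0,"gripper":-1},{"tx":0,"ty":0,"tz":1,"wx":0,"wy":0,"wz":0,"gripper":-1}]'&& python3 -m creep '[{"tx":0,"ty":0,"tz":1,"wx":0,"wy":0,"wz":0,"gripper":-1},{"tx":0,"ty":0,"tz":1,"wx":0,"wy":0,"wz":0,"gripper":-1},{"tx":0,"ty":0,"tz":1,"wx":0,"wy":0,"wz":0,"gripper":-1},{"tx":0,"ty":0,"tz":1,"wx":0,"wy":0,"wz":0,"gripper":-1}]'
```

```text
time_s: 7.17
tool_pos: [0.444, 0.0264, 0.0514]
tool_rot: [-180.0, -0.1, -176.0]
force: [0.0, -0.8, -1.5]
grip_width: 0.0234
grasp_force: 49.9
time_s: 7.5
tool_pos: [0.4453, 0.0267, 0.0518]
tool_rot: [180.0, 0.0, -176.0]
force: [0.4, -0.3, -1.6]
grip_width: 0.0235
grasp_force: 49.9
time_s: 7.83
tool_pos: [0.445, 0.0266, 0.0506]
tool_rot: [180.0, 0.0, -176.0]
force: [-0.1, 0.2, -0.1]
grip_width: 0.0236
grasp_force: 49.9
```

```bash
for i in 1; do python3 -m creep '[{"tx":0,"ty":0,"tz":1,"wx":0,"wy":0,"wz":0,"gripper":-1},{"tx":0,"ty":0,"tz":1,"wx":0,"wy":0,"wz":0,"gripper":-1},{"tx":0,"ty":0,"tz":1,"wx":0,"wy":0,"wz":0,"gripper":-1},{"tx":0,"ty":0,"tz":1,"wx":0,"wy":0,"wz":0,"gripper":-1}]'; done; python3 -m creep '[{"tx":0,"ty":0,"tz":1,"wx":0,"wy":0,"wz":0,"gripper":-1},{"tx":0,"ty":0,"tz":1,"wx":0,"wy":0,"wz":0,"gripper":-1},{"tx":0,"ty":0,"tz":1,"wx":0,"wy":0,"wz":0,"gripper":-1},{"tx":0,"ty":0,"tz":1,"wx":0,"wy":0,"wz":0,"gripper":-1}]'; python3 -c "
from h import *
o=get_obs();print(o['wrist_torque'],o['force'])"
```

```text
time_s: 8.17
tool_pos: [0.445, 0.0266, 0.0495]
tool_rot: [180.0, 0.0, -176.0]
force: [0.2, 0.6, -1.3]
grip_width: 0.0236
grasp_force: 49.9
time_s: 8.5
tool_pos: [0.445, 0.0266, 0.0485]
tool_rot: [180.0, -0.0, -176.0]
force: [-0.1, 0.6, -1.3]
grip_width: 0.0237
grasp_force: 49.9
[-0.01154285  0.04993629  0.06671415] [-0.14482298  0.6090284  -1.28798839]
```

```bash
python3 -m creep '[{"tx":0,"ty":0,"tz":0.5,"wx":0,"wy":0,"wz":0,"gripper":-1},{"tx":0,"ty":0,"tz":0.5,"wx":0,"wy":0,"wz":0,"gripper":-1},{"tx":0,"ty":0,"tz":0.5,"wx":0,"wy":0,"wz":0,"gripper":-1}]';python3 -m creep '[{"tx":0,"ty":0,"tz":0.5,"wx":0,"wy":0,"wz":0,"gripper":-1},{"tx":0,"ty":0,"tz":0.5,"wx":0,"wy":0,"wz":0,"gripper":-1},{"tx":0,"ty":0,"tz":0.5,"wx":0,"wy":0,"wz":0,"gripper":-1}]'; python3 -c "
from h import *
o=get_obs();print(o['wrist_torque'],o['force'])"
```

```text
time_s: 8.75
tool_pos: [0.445, 0.0266, 0.048]
tool_rot: [-180.0, -0.0, -176.0]
force: [-0.0, -0.0, -1.4]
grip_width: 0.0235
grasp_force: 49.9
time_s: 9.0
tool_pos: [0.4451, 0.0266, 0.0476]
tool_rot: [180.0, 0.0, -176.0]
force: [0.3, -0.4, -0.1]
grip_width: 0.0238
grasp_force: 49.9
[ 0.03032359  0.01193882 -0.03550825] [ 0.30546119 -0.38355006 -0.0924456 ]
```

```bash
python3 -m creep '[{"tx":0,"ty":0,"tz":0.5,"wx":0,"wy":0,"wz":0,"gripper":-1},{"tx":0,"ty":0,"tz":0.5,"wx":0,"wy":0,"wz":0,"gripper":-1},{"tx":0,"ty":0,"tz":0.5,"wx":0,"wy":0,"wz":0,"gripper":-1}]';python3 -m creep '[{"tx":0,"ty":0,"tz":0.5,"wx":0,"wy":0,"wz":0,"gripper":-1},{"tx":0,"ty":0,"tz":0.5,"wx":0,"wy":0,"wz":0,"gripper":-1},{"tx":0,"ty":0,"tz":0.5,"wx":0,"wy":0,"wz":0,"gripper":-1}]'; python3 -c "
from h import *
o=get_obs();print(o['wrist_torque'],o['force'])"
```

```text
time_s: 9.25
tool_pos: [0.4451, 0.0266, 0.0472]
tool_rot: [180.0, 0.0, -176.0]
force: [-2.2, 0.3, 1.7]
grip_width: 0.0239
grasp_force: 49.9
time_s: 9.5
tool_pos: [0.445, 0.0266, 0.0468]
tool_rot: [180.0, 0.0, -176.0]
force: [-3.0, -0.6, 4.1]
grip_width: 0.0234
grasp_force: 49.9
[ 0.05724594  0.15951815 -0.06264223] [-3.01709673 -0.57353799  4.08630079]
```

```bash
python3 -m creep '[{"tx":0,"ty":0,"tz":-0.5,"wx":0,"wy":0,"wz":0,"gripper":-1},{"tx":-4,"ty":0,"tz":-0.5,"wx":0,"wy":0,"wz":0,"gripper":-1},{"tx":-8,"ty":0,"tz":-0.5,"wx":0,"wy":0,"wz":0,"gripper":-1},{"tx":-12,"ty":0,"tz":-0.5,"wx":0,"wy":0,"wz":0,"gripper":-1},{"tx":-12,"ty":0,"tz":-0.5,"wx":0,"wy":0,"wz":0,"gripper":-1}]'; python3 - <<'E'
from h import *
o=get_obs();print(o['tool_pos'],o['wrist_torque'],o['force'])
snap("top","t4");snap("scene","s4")
c="scene"
d=np.load("pics/s4.npy"); v,u=np.nonzero(d>0); P=world(c,np.c_[u,v],d[v,u]); rgb=cv2.imread("pics/s4.png")[v,u].astype(int)
m=(np.ptp(rgb,axis=1)<60)&(rgb.mean(1)>80)&(abs(P[:,1]-.035)<.03)&(P[:,0]>.46)&(P[:,0]<.59)&(P[:,2]>.035)&(P[:,2]<.055)
print(m.sum(),cv2.minAreaRect(P[m,:2].astype(np.float32)*1000),P[m].max(0))
r=lambda n,x,y,w,h,s:cv2.resize(cv2.imread(n)[y:y+h,x:x+w],None,fx=s,fy=s,interpolation=cv2.INTER_CUBIC)
cv2.imwrite("pics/c4.png",np.hstack([r("pics/s4.png",270,180,80,80,5.5),r("pics/t4.png",285,130,60,80,5.5)]))
E
```

```text
time_s: 9.92
tool_pos: [0.4584, 0.0276, 0.0472]
tool_rot: [-180.0, 0.1, -176.0]
force: [1.0, -0.9, 1.2]
grip_width: 0.0236
grasp_force: 49.9
[0.45838408 0.02755044 0.04720221] [ 0.09896036 -0.32092954 -0.0115605 ] [ 1.03702949 -0.93126774  1.23029966]
186 ((529.5581665039062, 31.985179901123047), (96.53887939453125, 29.15004539489746), 3.694328784942627) [0.5773756  0.04885057 0.05115048]
```

View pics/c4.png

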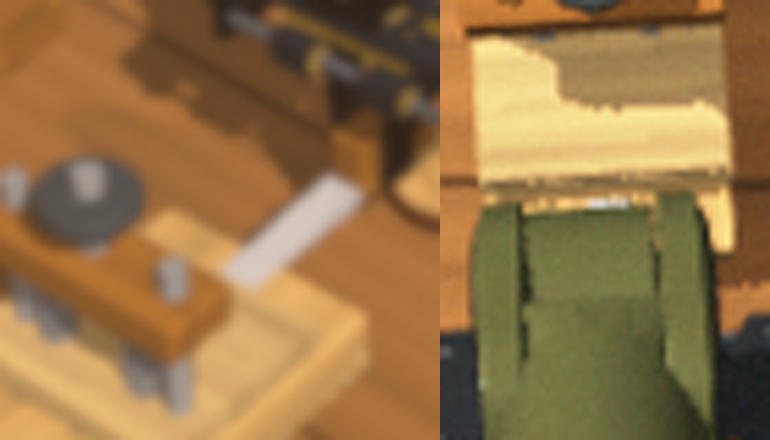

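The top crop shows the blade (col 607) centred on the platen (cols 482–730), lying on the sill. Now sliding it in.

```bash
python3 -m creep '[{"tx":-3,"ty":0,"tz":0,"wx":0,"wy":0,"wz":0,"gripper":-1},{"tx":-6,"ty":0,"tz":0,"wx":0,"wy":0,"wz":0,"gripper":-1},{"tx":-9,"ty":0,"tz":0,"wx":0,"wy":0,"wz":0,"gripper":-1},{"tx":-12,"ty":0,"tz":0,"wx":0,"wy":0,"wz":0,"gripper":-1},{"tx":-12,"ty":0,"tz":0,"wx":0,"wy":0,"wz":0,"gripper":-1}]'; python3 -m creep '[{"tx":-2,"ty":0,"tz":0,"wx":0,"wy":0,"wz":0,"gripper":-1},{"tx":-4,"ty":0,"tz":0,"wx":0,"wy":0,"wz":0,"gripper":-1},{"tx":-6,"ty":0,"tz":0,"wx":0,"wy":0,"wz":0,"gripper":-1},{"tx":-6,"ty":0,"tz":0,"wx":0,"wy":0,"wz":0,"gripper":-1}]'
```

```text
time_s: 10.43
tool_pos: [0.4692, 0.0283, 0.0472]
tool_rot: [180.0, -0.0, -176.0]
force: [-2.1, 0.3, 4.1]
grip_width: 0.0237
grasp_force: 49.9
time_s: 10.77
tool_pos: [0.4749, 0.0287, 0.0472]
tool_rot: [180.0, -0.0, -176.0]
force: [-2.4, -0.6, 5.1]
grip_width: 0.0238
grasp_force: 49.9
```

```bash
python3 -m creep '[{"tx":0,"ty":0,"tz":-0.5,"wx":0,"wy":0,"wz":0,"gripper":-1},{"tx":0,"ty":0,"tz":-0.5,"wx":0,"wy":0,"wz":0,"gripper":-1},{"tx":0,"ty":0,"tz":-0.5,"wx":0,"wy":0,"wz":0,"gripper":-1}]'; python3 -m creep '[{"tx":-2,"ty":0,"tz":0,"wx":0,"wy":0,"wz":0,"gripper":-1},{"tx":-4,"ty":0,"tz":0,"wx":0,"wy":0,"wz":0,"gripper":-1},{"tx":-6,"ty":0,"tz":0,"wx":0,"wy":0,"wz":0,"gripper":-1},{"tx":-6,"ty":0,"tz":0,"wx":0,"wy":0,"wz":0,"gripper":-1}]'; python3 -c "
from h import *
o=get_obs();print(o['wrist_torque'],o['force'])"
```

```text
time_s: 11.02
tool_pos: [0.4749, 0.0287, 0.0475]
tool_rot: [180.0, 0.0, -176.0]
force: [-1.0, 0.0, 1.9]
grip_width: 0.0235
grasp_force: 49.9
time_s: 11.35
tool_pos: [0.4815, 0.0292, 0.0475]
tool_rot: [-180.0, 0.0, -176.0]
force: [-0.6, -0.7, 1.7]
grip_width: 0.0236
grasp_force: 49.9
[ 0.05076426 -0.01114476 -0.00011081] [-0.55446297 -0.66785645  1.72589216]
```

```bash
python3 -m creep '[{"tx":-1,"ty":0,"tz":0,"wx":0,"wy":0,"wz":0,"gripper":-1},{"tx":-2,"ty":0,"tz":0,"wx":0,"wy":0,"wz":0,"gripper":-1},{"tx":-3,"ty":0,"tz":-0.2,"wx":0,"wy":0,"wz":0,"gripper":-1},{"tx":-3,"ty":0,"tz":-0.2,"wx":0,"wy":0,"wz":0,"gripper":-1}]'; python3 -m creep '[{"tx":-1,"ty":0,"tz":0,"wx":0,"wy":0,"wz":0,"gripper":-1},{"tx":-2,"ty":0,"tz":0,"wx":0,"wy":0,"wz":0,"gripper":-1},{"tx":-2,"ty":0,"tz":0,"wx":0,"wy":0,"wz":0,"gripper":-1}]';  python3 -m creep '[{"tx":-1,"ty":0,"tz":0,"wx":0,"wy":0,"wz":0,"gripper":-1},{"tx":-2,"ty":0,"tz":0,"wx":0,"wy":0,"wz":0,"gripper":-1},{"tx":-2,"ty":0,"tz":0,"wx":0,"wy":0,"wz":0,"gripper":-1}]'
```

```text
time_s: 11.68
tool_pos: [0.4843, 0.0294, 0.0477]
tool_rot: [-180.0, 0.0, -176.0]
force: [-1.3, 0.1, -0.0]
grip_width: 0.0237
grasp_force: 49.9
time_s: 11.93
tool_pos: [0.4862, 0.0295, 0.0477]
tool_rot: [-180.0, 0.0, -176.0]
force: [-0.1, 0.5, -0.3]
grip_width: 0.0238
grasp_force: 49.9
time_s: 12.18
tool_pos: [0.4882, 0.0296, 0.0477]
tool_rot: [-180.0, 0.0, -176.0]
force: [0.1, -0.8, -0.6]
grip_width: 0.0236
grasp_force: 49.9
```

```bash
python3 -m creep '[{"tx":-1,"ty":0,"tz":0,"wx":0,"wy":0,"wz":0,"gripper":-1},{"tx":-1.5,"ty":0,"tz":0,"wx":0,"wy":0,"wz":0,"gripper":-1},{"tx":-1.5,"ty":0,"tz":0,"wx":0,"wy":0,"wz":0,"gripper":-1}]'; python3 -m creep '[{"tx":-1,"ty":0,"tz":0,"wx":0,"wy":0,"wz":0,"gripper":-1},{"tx":-1.5,"ty":0,"tz":0,"wx":0,"wy":0,"wz":0,"gripper":-1},{"tx":-1.5,"ty":0,"tz":0,"wx":0,"wy":0,"wz":0,"gripper":-1}]';  python3 -m creep '[{"tx":-1,"ty":0,"tz":0,"wx":0,"wy":0,"wz":0,"gripper":-1},{"tx":-1.5,"ty":0,"tz":0,"wx":0,"wy":0,"wz":0,"gripper":-1},{"tx":-1.5,"ty":0,"tz":0,"wx":0,"wy":0,"wz":0,"gripper":-1}]'
```

```text
time_s: 12.43
tool_pos: [0.4896, 0.0297, 0.0477]
tool_rot: [180.0, 0.0, -176.0]
force: [-0.2, 0.1, -0.7]
grip_width: 0.0235
grasp_force: 49.9
time_s: 12.68
tool_pos: [0.4911, 0.0299, 0.0478]
tool_rot: [180.0, 0.0, -176.0]
force: [0.3, 0.6, -0.9]
grip_width: 0.0236
grasp_force: 49.9
time_s: 12.93
tool_pos: [0.4926, 0.0299, 0.0478]
tool_rot: [-180.0, 0.0, -176.0]
force: [0.5, -0.4, 0.1]
grip_width: 0.0237
grasp_force: 49.9
```

```bash
python3 -m creep '[{"tx":-1,"ty":0,"tz":0.1,"wx":0,"wy":0,"wz":0,"gripper":-1},{"tx":-1.5,"ty":0,"tz":0.1,"wx":0,"wy":0,"wz":0,"gripper":-1},{"tx":-1.5,"ty":0,"tz":0.1,"wx":0,"wy":0,"wz":0,"gripper":-1}]'; python3 -m creep '[{"tx":-1,"ty":0,"tz":0,"wx":0,"wy":0,"wz":0,"gripper":-1},{"tx":-1.5,"ty":0,"tz":0,"wx":0,"wy":0,"wz":0,"gripper":-1},{"tx":-1.5,"ty":0,"tz":0,"wx":0,"wy":0,"wz":0,"gripper":-1}]';  python3 -m creep '[{"tx":-1,"ty":0,"tz":0,"wx":0,"wy":0,"wz":0,"gripper":-1},{"tx":-1.5,"ty":0,"tz":0,"wx":0,"wy":0,"wz":0,"gripper":-1},{"tx":-1.5,"ty":0,"tz":0,"wx":0,"wy":0,"wz":0,"gripper":-1}]'
```

```text
time_s: 13.18
tool_pos: [0.4941, 0.0301, 0.0477]
tool_rot: [180.0, 0.0, -176.0]
force: [-1.5, 0.4, 0.5]
grip_width: 0.0234
grasp_force: 49.9
time_s: 13.43
tool_pos: [0.4956, 0.0302, 0.0477]
tool_rot: [180.0, 0.0, -176.0]
force: [-0.6, 0.8, 0.5]
grip_width: 0.0234
grasp_force: 49.9
time_s: 13.68
tool_pos: [0.4971, 0.0303, 0.0477]
tool_rot: [180.0, 0.0, -176.0]
force: [0.1, -0.1, -0.3]
grip_width: 0.0234
grasp_force: 49.9
```

```bash
python3 -m creep '[{"tx":-1,"ty":0,"tz":0,"wx":0,"wy":0,"wz":0,"gripper":-1},{"tx":-1.5,"ty":0,"tz":0,"wx":0,"wy":0,"wz":0,"gripper":-1},{"tx":-1.5,"ty":0,"tz":0,"wx":0,"wy":0,"wz":0,"gripper":-1}]'; python3 -m creep '[{"tx":-1,"ty":0,"tz":0,"wx":0,"wy":0,"wz":0,"gripper":-1},{"tx":-1.5,"ty":0,"tz":0,"wx":0,"wy":0,"wz":0,"gripper":-1},{"tx":-1.5,"ty":0,"tz":0,"wx":0,"wy":0,"wz":0,"gripper":-1}]'; python3 -m creep '[{"tx":-1,"ty":0,"tz":0,"wx":0,"wy":0,"wz":0,"gripper":-1},{"tx":-1.5,"ty":0,"tz":0,"wx":0,"wy":0,"wz":0,"gripper":-1},{"tx":-1.5,"ty":0,"tz":0,"wx":0,"wy":0,"wz":0,"gripper":-1}]'
```

```text
time_s: 13.93
tool_pos: [0.4986, 0.0304, 0.0477]
tool_rot: [180.0, 0.0, -176.0]
force: [-0.6, -0.2, -0.3]
grip_width: 0.0236
grasp_force: 49.9
time_s: 14.18
tool_pos: [0.5, 0.0305, 0.0477]
tool_rot: [180.0, 0.0, -176.0]
force: [-1.0, 0.6, 1.8]
grip_width: 0.0236
grasp_force: 49.9
time_s: 14.43
tool_pos: [0.5007, 0.0305, 0.0477]
tool_rot: [180.0, -0.1, -176.0]
force: [-4.3, 0.3, 4.9]
grip_width: 0.0237
grasp_force: 49.9
```

```bash
python3 -m creep '[{"tx":0,"ty":0,"tz":-0.4,"wx":0,"wy":0,"wz":0,"gripper":-1},{"tx":0,"ty":0,"tz":-0.4,"wx":0,"wy":0,"wz":0,"gripper":-1},{"tx":0,"ty":0,"tz":-0.4,"wx":0,"wy":0,"wz":0,"gripper":-1},{"tx":0,"ty":0,"tz":-0.4,"wx":0,"wy":0,"wz":0,"gripper":-1}]'; python3 -c "
from h import *
for k in range(3):
  o=get_obs();print(o['tool_pos'],o['tool_rot'],o['wrist_torque'],o['force']);optics.read_camera('top')"
```

```text
time_s: 14.77
tool_pos: [0.5012, 0.0306, 0.0478]
tool_rot: [-180.0, -0.0, -176.0]
force: [-2.0, -0.1, -0.4]
grip_width: 0.0234
grasp_force: 49.9
[0.5012044  0.03055004 0.04777696] [-1.79994563e+02 -1.32627566e-02 -1.75988962e+02] [ 0.03301866  0.45905405 -0.06109873] [-1.99951868 -0.11241539 -0.39109023]
[0.50121327 0.03054204 0.04777872] [-1.79994922e+02 -1.37801927e-02 -1.75993068e+02] [-0.03138973  0.43300038 -0.06945317] [-2.73347516 -0.10675091 -0.20215605]
[0.50122377 0.0305561  0.04780585] [-1.79997030e+02 -1.19540973e-02 -1.75993096e+02] [-0.03727851  0.43706327  0.02143095] [-0.80892308 -0.15507402 -1.31372428]
```

```bash
python3 -m creep '[{"tx":-0.5,"ty":0,"tz":-0.1,"wx":0,"wy":0,"wz":0,"gripper":-1},{"tx":-1,"ty":0,"tz":-0.2,"wx":0,"wy":0,"wz":0,"gripper":-1},{"tx":-1,"ty":0,"tz":-0.2,"wx":0,"wy":0,"wz":0,"gripper":-1}]'; python3 -m creep '[{"tx":-0.5,"ty":0,"tz":-0.1,"wx":0,"wy":0,"wz":0,"gripper":-1},{"tx":-1,"ty":0,"tz":-0.2,"wx":0,"wy":0,"wz":0,"gripper":-1},{"tx":-1,"ty":0,"tz":-0.2,"wx":0,"wy":0,"wz":0,"gripper":-1}]'; python3 -c "
from h import *
for k in range(4):
  o=get_obs();print(o['tool_pos'],o['tool_rot'],o['wrist_torque'],o['force']);optics.read_camera('top')"
```

```text
time_s: 15.17
tool_pos: [0.5016, 0.0305, 0.0479]
tool_rot: [-180.0, -0.1, -176.0]
force: [-3.9, -0.9, -0.1]
grip_width: 0.0238
grasp_force: 49.9
time_s: 15.42
tool_pos: [0.5019, 0.0306, 0.0479]
tool_rot: [180.0, -0.2, -176.0]
force: [-6.4, -0.1, -0.3]
grip_width: 0.0236
grasp_force: 49.9
[0.50192549 0.03056946 0.04791021] [ 1.79999881e+02 -1.78660747e-01 -1.75998794e+02] [-0.07341226  1.26924654  0.01131323] [-6.37114065 -0.10387675 -0.32800548]
[0.50192853 0.03059263 0.04792256] [ 1.79998345e+02 -1.73413896e-01 -1.75994242e+02] [-0.01101454  1.23207449 -0.04675242] [-6.7780032   1.40508482 -0.77845167]
[0.50192921 0.03060756 0.04795004] [ 1.79997691e+02 -1.72840840e-01 -1.75993386e+02] [-0.06773637  1.19423155  0.014952  ] [-5.56466821 -1.39263252  0.3936479 ]
[0.50194769 0.03061368 0.04793069] [ 1.79997110e+02 -1.69595156e-01 -1.75992621e+02] [-0.05950553  1.23535065  0.01939204] [-6.43345621 -0.22890105  0.08144985]
```

```bash
python3 -m creep '[{"tx":-0.5,"ty":0,"tz":0,"wx":0,"wy":-0.2,"wz":0,"gripper":-1},{"tx":-1,"ty":0,"tz":-0.1,"wx":0,"wy":-0.25,"wz":0,"gripper":-1},{"tx":-1,"ty":0,"tz":-0.1,"wx":0,"wy":-0.25,"wz":0,"gripper":-1},{"tx":-1,"ty":0,"tz":-0.1,"wx":0,"wy":-0.25,"wz":0,"gripper":-1}]';  python3 -c "
from h import *
for k in range(4):
  o=get_obs();print(o['tool_pos'],o['tool_rot'],o['wrist_torque'],o['force']);optics.read_camera('top')"
```

```text
time_s: 15.95
tool_pos: [0.5023, 0.0306, 0.0478]
tool_rot: [180.0, 0.0, -176.0]
force: [-6.6, -0.2, -0.1]
grip_width: 0.0239
grasp_force: 49.9
[0.50231384 0.0306239  0.04776968] [ 1.79997549e+02  5.47991932e-03 -1.75994831e+02] [-0.08676184  1.45556635  0.04165   ] [-6.55594119 -0.19974813 -0.07474206]
[0.5023427  0.0306221  0.04779226] [ 1.79998288e+02  8.23529480e-03 -1.75992529e+02] [-0.06296772  1.48778524  0.00555424] [-7.14531882 -0.64199654 -0.17067093]
[0.50234448 0.0305959  0.04777331] [-1.79998223e+02  7.05072600e-03 -1.75993096e+02] [-0.01864476  1.48120895  0.00381558] [-5.82537873 -0.59696895  0.13042406]
[0.50234481 0.03061235 0.04776966] [-1.79999054e+02  6.79065566e-03 -1.75993008e+02] [-0.05902883  1.50230216 -0.01583897] [-7.11016635 -1.19952429 -0.24689262]
```

```bash
python3 -m creep '[{"tx":-0.5,"ty":0,"tz":0,"wx":0,"wy":0,"wz":0,"gripper":-1},{"tx":-1,"ty":0,"tz":0,"wx":0,"wy":-0.05,"wz":0,"gripper":-1},{"tx":-1,"ty":0,"tz":0,"wx":0,"wy":-0.05,"wz":0,"gripper":-1},{"tx":-1,"ty":0,"tz":0,"wx":0,"wy":-0.05,"wz":0,"gripper":-1}]';  python3 -c "
from h import *
for k in range(3):
  o=get_obs();print(o['tool_pos'],o['tool_rot'],o['wrist_torque'],o['force']);optics.read_camera('top')";python3 -m creep '[{"tx":-0.5,"ty":0,"tz":0,"wx":0,"wy":0,"wz":0,"gripper":-1},{"tx":-1,"ty":0,"tz":0,"wx":0,"wy":-0.05,"wz":0,"gripper":-1},{"tx":-1,"ty":0,"tz":0,"wx":0,"wy":-0.05,"wz":0,"gripper":-1},{"tx":-1,"ty":0,"tz":0,"wx":0,"wy":-0.05,"wz":0,"gripper":-1}]';  python3 -c "
from h import *
for k in range(3):
  o=get_obs();print(o['tool_pos'],o['tool_rot'],o['wrist_torque'],o['force']);optics.read_camera('top')"
```

```text
time_s: 16.48
tool_pos: [0.5025, 0.0306, 0.0478]
tool_rot: [180.0, -0.1, -176.0]
force: [-8.3, -0.7, 1.8]
grip_width: 0.0237
grasp_force: 49.9
[0.50247724 0.03062826 0.04776604] [ 1.79990516e+02 -5.31176809e-02 -1.75995608e+02] [-0.07041581  1.93030187  0.01471517] [-8.27652837 -0.72109282  1.75028827]
[0.50245183 0.03059533 0.04774945] [ 1.79992388e+02 -5.64802045e-02 -1.75996642e+02] [-0.06483769  2.01107363  0.04652044] [-8.80258193 -1.30769826  1.64531449]
[0.50246268 0.03062251 0.04775833] [ 1.79991546e+02 -5.40397359e-02 -1.75994766e+02] [-0.10345073  1.99891257  0.01823917] [-8.27382849 -1.27375294  2.31671083]
time_s: 16.97
tool_pos: [0.5029, 0.0307, 0.0478]
tool_rot: [180.0, -0.1, -176.0]
force: [-10.2, -0.7, 4.1]
grip_width: 0.0239
grasp_force: 49.9
[0.50288256 0.03066731 0.04775772] [ 1.79985947e+02 -7.60892542e-02 -1.75993580e+02] [-0.16568978  2.28953924  0.00248421] [-10.24526785  -0.73888917   4.10464998]
[0.50288313 0.03065084 0.0477449 ] [ 1.79985526e+02 -7.56767740e-02 -1.75998416e+02] [-0.14450833  2.29973819  0.06454084] [-11.11647927  -0.50519825   4.50572162]
[0.50290029 0.03065386 0.04775424] [ 1.79986799e+02 -7.39873919e-02 -1.75991915e+02] [-0.15195143  2.33040987  0.04781275] [-9.96198829 -0.6735137   4.19365321]
```

```bash
python3 -m creep '[{"tx":0,"ty":0,"tz":-0.3,"wx":0,"wy":-0.05,"wz":0,"gripper":-1},{"tx":0,"ty":0,"tz":-0.5,"wx":0,"wy":-0.1,"wz":0,"gripper":-1},{"tx":0,"ty":0,"tz":-0.5,"wx":0,"wy":-0.1,"wz":0,"gripper":-1},{"tx":0,"ty":0,"tz":-0.5,"wx":0,"wy":-0.1,"wz":0,"gripper":-1}]';  python3 -c "
from h import *
for k in range(3):
  o=get_obs();print(o['tool_pos'],o['tool_rot'],o['wrist_torque'],o['force']);optics.read_camera('top')"
```

```text
time_s: 17.45
tool_pos: [0.5032, 0.0307, 0.0478]
tool_rot: [-180.0, 0.1, -176.0]
force: [-7.9, 0.1, -1.4]
grip_width: 0.0234
grasp_force: 49.9
[0.50324953 0.03066991 0.04777117] [-1.79997769e+02  7.98081590e-02 -1.75995584e+02] [-0.12971568  1.80298017  0.01445112] [-7.8648798   0.07071748 -1.39145821]
[0.50326434 0.0306754  0.04778863] [-1.79998724e+02  8.00403448e-02 -1.75994280e+02] [-0.07458663  1.85156054 -0.0242175 ] [-8.41893377 -0.38966403 -1.29843516]
[0.50331443 0.03066275 0.04782017] [-1.79997484e+02  8.40619407e-02 -1.75994565e+02] [-0.16321756  1.79344518  0.04544545] [-7.63551057 -0.33716513 -0.92838722]
```

```bash
python3 -m creep '[{"tx":-0.5,"ty":0,"tz":0,"wx":0,"wy":0.05,"wz":0,"gripper":-1},{"tx":-1.2,"ty":0,"tz":-0.1,"wx":0,"wy":0.05,"wz":0,"gripper":-1},{"tx":-1.2,"ty":0,"tz":-0.1,"wx":0,"wy":0.05,"wz":0,"gripper":-1},{"tx":-1.2,"ty":0,"tz":-0.1,"wx":0,"wy":0.05,"wz":0,"gripper":-1}]';  python3 - <<'E'
from h import *
for k in range(3):
  o=get_obs();print(o['tool_pos'],o['tool_rot'],o['wrist_torque'],o['force']);snap("scene","s5");
snap("top","t5")
for n,c in(("scene0","scene"),("s5","scene"),("top0","top"),("t5","top")):
    d=np.load(f"pics/{n}.npy");v,u=np.nonzero(d>0);P=world(c,np.c_[u,v],d[v,u]);x,y,z=P.T
    print(n,"platen z",np.median(z[(x>.60)&(x<.63)&(abs(y-.04)<.05)&(z>.05)&(z<.08)])*1000)
r=lambda n,x,y,w,h,s:cv2.resize(cv2.imread(n)[y:y+h,x:x+w],None,fx=s,fy=s,interpolation=cv2.INTER_CUBIC)
cv2.imwrite("pics/c5.png",np.hstack([r("pics/s5.png",250,170,100,110,5)[:, :],r("pics/t5.png",285,100,55,110,5)]))
E
```

```text
time_s: 17.93
tool_pos: [0.5044, 0.0307, 0.0478]
tool_rot: [-180.0, 0.0, -176.0]
force: [-7.9, -1.1, -0.9]
grip_width: 0.0236
grasp_force: 49.9
[0.50437866 0.03069584 0.04781221] [-1.79993300e+02  1.70097869e-02 -1.75995213e+02] [-0.09944162  1.82434305  0.02242641] [-7.89296451 -1.10078927 -0.91582135]
[0.50441233 0.03075857 0.04783091] [-1.79995727e+02  2.03238405e-02 -1.75991975e+02] [-0.10916162  1.72834488 -0.06318979] [-8.51479592 -0.87791292  0.07735103]
[0.50437365 0.03075128 0.04781118] [-1.79995294e+02  1.67745132e-02 -1.75992235e+02] [-0.06889996  1.79496831  0.02800193] [-7.45004396 -0.1107771  -0.85090366]
scene0 platen z 61.324205255047296
s5 platen z 62.04056193279511
top0 platen z 62.199395144323226
t5 platen z 65.61375608803809
```

View pics/c5.png

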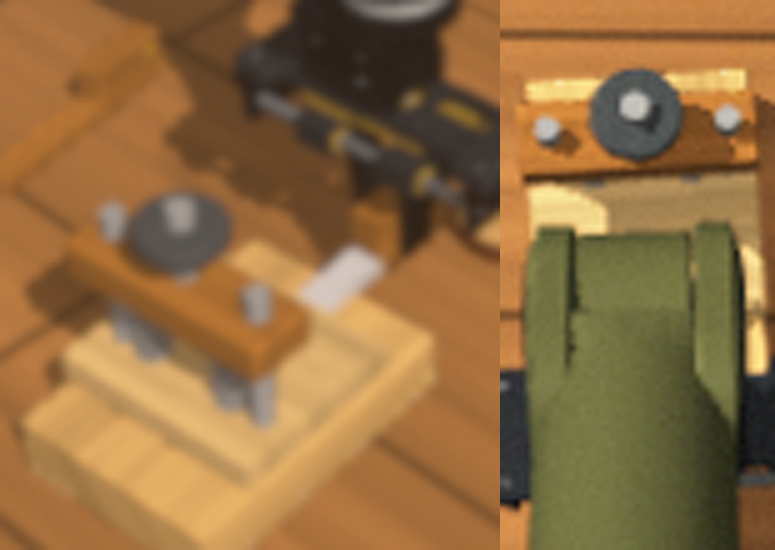

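The scene crop shows the blade centred under the upper plate. It slid forward at a steady push of about 8 N with no downward load, and the plate lifted about 0.3 to 0.7 mm.

```bash
python3 -c "
from h import *
print(env.sign_off())"
```

```text
the job is handed in; nothing more can be done
None
```

I gripped the taper gauge by its handle and slid it nose first under the middle of the upper plate, about 44 mm in. It drags snugly at about 8 N with the plate lifted under 1 mm, and I handed the job in at about 18 s still gripping and holding it there.

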